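# Collect a pair of label rolls on a spindle stand

### The job

Take the spindle stand by its black handle and push its level arm through the holes of both narrow label rolls that stand side by side in the divided rack (not the single wide roll in the other rack). Lift the two rolls out together on the arm, then set the stand upright in the middle of the round cork mat with both rolls still hanging on the arm, and let go.

Things in the scene. Friction and masses are not known exactly. Their poses are not given: they have to be found in the camera images.
- spindle: Loose stand, 0.45 kg. Origin: underside centre of its round foot (84 mm wide, 11 thick), z up. Post at x = 18 mm with a black handle (32 mm along x, 20 along y, z 100 to 155): grip it across y from above. A level arm (12 mm thick, ball end 16 mm) runs along +x at z = 75 mm, from x = 33 to its tip at 155. Starts right front, on a 3 mm desk mat; stands by itself even loaded.
- roll_near: Nearer narrow paper roll, loose, 50 g: 84 mm in diameter, 30 wide, through hole 40 mm. Origin at its centre; x is the hole's axis, pointing away from the robot within 20 degrees at the start. Stands on edge, centre 105 mm above the desk. The fixed rack, 86 mm long along x and 100 wide, has its middle halfway between the two rolls; free once lifted 15 mm off the rack, whose plates are 78 mm high.
- roll_far: Farther narrow roll, like roll_near, 39 mm beyond it on the same axis. With the spindle's origin 98 mm short of the rack's middle the foot is 13 mm short of the rack and the ball is past both rolls. A second rack some 0.2 m to one side holds one wide roll (72 mm in diameter, 68 wide, top at 134 mm), not wanted. In front of the racks lie only flat things under 20 mm high.
- cork_mat: Round cork mat, fixed at the left front of the desk, 128 mm in diameter, 5 mm thick; origin at the centre of its underside. The racks and a hot plate stand close behind it: set the stand down with its arm pointing to the right (60 degrees right of straight ahead is clear).
Not all that is in view belongs to the job. What is shaped like the roll_near but yellow is not meant.

How it is judged:
By the outcome, as a careful person would: the job done as asked, in the order asked, and still so for the second after the job is handed in, with the robot touching nothing.
It also fails if it takes over 58 s, if anything falls off the work surface, if the arm or the gripper's body presses on something with over 40 N, if the wrist force passes 120 N, or if a joint passes its speed limit or range.

### The arm

A 6-joint arm with a two-finger parallel gripper is mounted at the origin on a cart in front of the work surface, level with it; the furniture and walls round the work are solid. World frame = base frame: x ahead of the robot, y to its left, z up, the work surface at z = 0. Lengths are in m, angles in rad, forces in N, time in s.
With the tool pointing down it reaches from about 0.25 to 0.775 m from the base axis. Payload 4 kg.
Tool frame: the origin (TCP) lies midway between the tips of the shut fingers; the grasp point (between the pads) lies 19 mm behind it; z points along the fingers, y is the line along which they close (so a half turn about z gives the same grasp; the last joint's range is limited). The gripper opens to 94 mm and grips with 3 to 60 N. Pads are 16 mm wide; open, the fingers measure 119 mm over their backs; the gripper's body (75 mm by 177 mm) begins 78 mm behind the grasp point.
Start: joints at [1.021, 0.087, 1.371, -0, 1.684, -0.103], TCP at [0.238, 0.496, 0.206] pointing down, gripper open.
Joint ranges: [-3.1, 3.1], [-0.76, 2.03], [0.27, 2.55], [-1.08, 4.22], [0.17, 2.65], [-2.57, 2.57]. Speed limits (rad/s): [2.79, 2.79, 3.14, 3.14, 3.14, 3.14].

### API

Orientations are given as a unit quaternion [w, x, y, z].
In Python, from plant import manip gives the robot as it stands. Calls block until the motion is done:
- manip.goto(position, orientation): joint-space move of the TCP to a pose.
- manip.line_to(position, feed=0.15, orientation=None): straight line of the TCP; orientation=None keeps the orientation; feed is the mean speed in m/s.
- manip.move_joints(angles): joint-space move.
- manip.gripper_open() and manip.grasp(): open the fingers fully, or close them until they stop; the grip force is fixed at half the most.
- manip.dwell(seconds).
- manip.solve_ik(position, orientation): joint angles nearest the present ones, or None.
- manip.grab_frame(name): name is "scene" or "top" or "wrist"; returns the picture (384x512x3 uint8, red, green, blue); there is no depth.
- manip.get_calibration(name): a dict with "intrinsics" (3x3 intrinsics, pixels), "view" (4x4, takes a point from world to camera coordinates); the wrist camera has in their place "mount" (4x4, takes a point from camera to tool coordinates, whose origin is the TCP and whose axes are the flange's). Camera axes: x right, y down, z forward; pixel columns grow to the right and rows downward; lengths in m; the calibration is good to about 2 mm. The wrist camera is an equidistant fisheye: a pixel r from the principal point sees the ray r / f radians off the axis. A picture is of the moment at which its call begins: read the wrist's pose just before it. get_calibration takes no time and is no camera call.
A pose or a line that the arm cannot do raises manip.Unreachable and nothing moves.
- manip.sign_off(): hands the job in; it is judged then, once.
Readings, each from a call of its own:
- manip.current_time(): time.
- manip.current_qpos(): joint angles.
- manip.current_joint_velocities(): joint speeds.
- manip.current_effort(): joint torques, N m.
- manip.current_position(): TCP position.
- manip.current_eef_rot(): TCP orientation.
- manip.current_wrist_force(): force on the tool from outside, world axes, zero at the start.
- manip.current_torque(): the same for the moment, N m.
- manip.current_width(): finger opening in m.
- manip.current_grip_force(): force on a finger pad.
Only numpy, scipy, OpenCV 4.12 (cv2) and the standard library are available. Lean on these libraries where they do the work, as an engineer would, in place of code of your own. Each camera call takes 0.05 s, during which the arm holds its last target. There are 200 camera calls.

## Working session

There is one attempt and no reset: what is moved stays moved. The work goes in short steps, each a Python script; the robot and the scene stay as the last script left them, time stands still between calls to the robot, and variables do not carry over. Pictures are saved under pics/ and viewed, at most 10 in all, crops included, and the job is handed in when it is done.

```bash
mkdir -p pics; ls; python3 - <<'E'
from plant import manip
import cv2,numpy as np
np.set_printoptions(precision=4,suppress=True)
for n in("scene","top"):
    c=manip.get_calibration(n);print(n,c)
    cv2.imwrite(f"pics/{n}0.png",cv2.resize(manip.grab_frame(n)[:,:,::-1],(800,600),interpolation=cv2.INTER_CUBIC))
print(manip.get_calibration("wrist"))
print(manip.current_eef_rot(),manip.current_time())
E
```

```text
pics
scene {'intrinsics': array([[477.8816,   0.    , 250.0128],
       [  0.    , 477.8816, 191.2016],
       [  0.    ,   0.    ,   1.    ]]), 'view': array([[-0.9585,  0.2851, -0.0071,  0.5156],
       [ 0.1326,  0.4235, -0.8961,  0.0253],
       [-0.2524, -0.8599, -0.4437,  1.3874],
       [ 0.    ,  0.    ,  0.    ,  1.    ]])}
top {'intrinsics': array([[383.462 ,   0.    , 253.8287],
       [  0.    , 383.462 , 187.8727],
       [  0.    ,   0.    ,   1.    ]]), 'view': array([[-0.0261, -0.9996,  0.0059, -0.0672],
       [-0.9827,  0.0246, -0.1834,  0.5367],
       [ 0.1832, -0.0106, -0.983 ,  1.1512],
       [ 0.    ,  0.    ,  0.    ,  1.    ]])}
{'intrinsics': array([[297.3186,   0.    , 248.6581],
       [  0.    , 297.3186, 192.7677],
       [  0.    ,   0.    ,   1.    ]]), 'mount': array([[ 0.0002, -0.9673, -0.2537,  0.0744],
       [ 1.    ,  0.0002, -0.0002, -0.0002],
       [ 0.0003, -0.2537,  0.9673, -0.1797],
       [ 0.    ,  0.    ,  0.    ,  1.    ]])}
[-0.0003  0.2215  0.9752 -0.0009] 0.1
```

View pics/scene0.png

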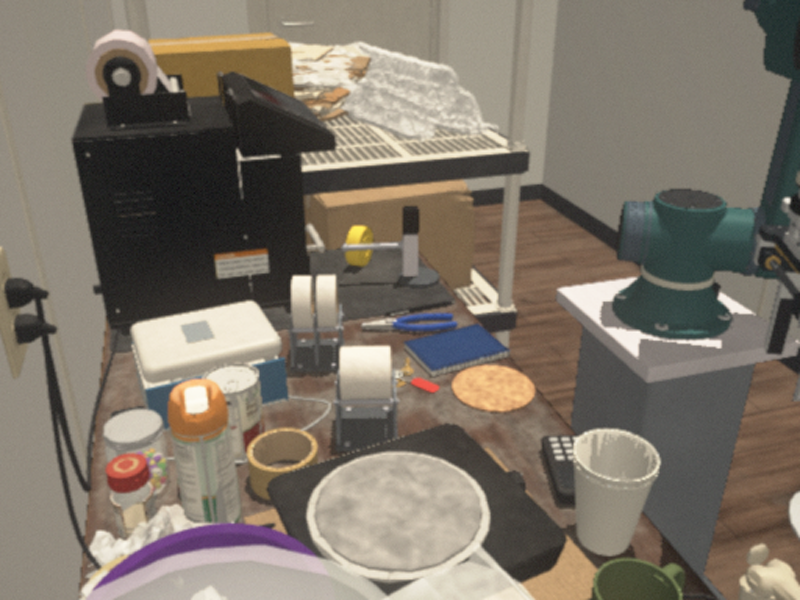

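View pics/top0.png

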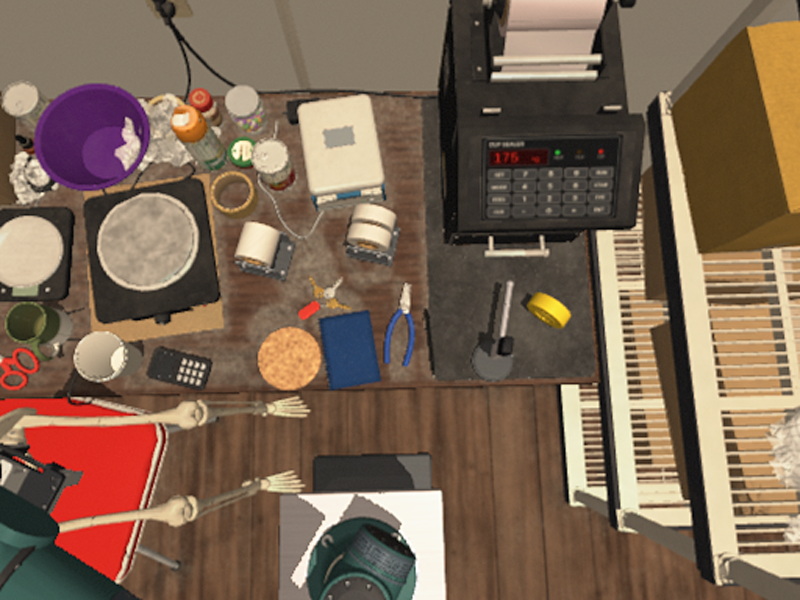

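Scene: the target rack with two narrow rolls is at top-view (372,232), the wide roll at (260,248), the spindle at (495,335) and the cork mat at (289,357). Next, enlarged crops.

```bash
python3 - <<'E'
from plant import manip
import cv2,numpy as np
T=manip.grab_frame("top")[:,:,::-1];S=manip.grab_frame("scene")[:,:,::-1]
def crop(I,u,v): # centred, 100x75 -> x4
    c=cv2.resize(I[v:v+75,u:u+100],(400,300),interpolation=cv2.INTER_CUBIC)
    for k in range(0,100,20): cv2.putText(c,str(u+k),(k*4,8),0,.3,(0,255,255));cv2.line(c,(k*4,10),(k*4,14),(0,255,255))
    for k in range(0,75,15): cv2.putText(c,str(v+k),(0,k*4+4),0,.3,(0,255,0));
    return c
cv2.imwrite("pics/m1.png",np.vstack([np.hstack([crop(T,190,112),crop(T,275,172)]),np.hstack([crop(S,160,165),crop(S,200,122)])]))
E
```

```text
(no output)
```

View pics/m1.png

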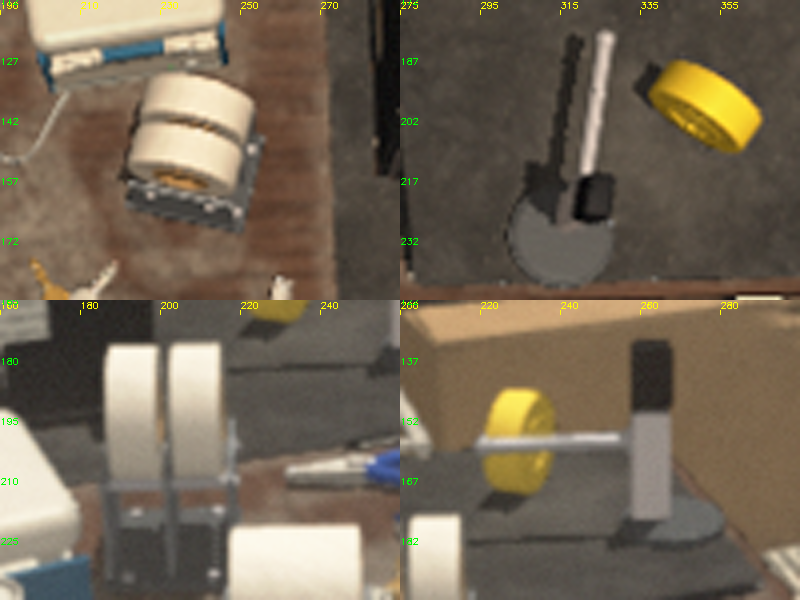

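```bash
cat > geo.py <<'E'
import numpy as np,cv2
from plant import manip
from scipy.optimize import least_squares
C={n:manip.get_calibration(n) for n in("scene","top")}
def proj(n,P):
    p=np.atleast_2d(P)@C[n]["view"][:3,:3].T+C[n]["view"][:3,3]
    q=p@C[n]["intrinsics"].T
    return q[:,:2]/q[:,2:]
def back(n,uv,z):
    R=C[n]["view"][:3,:3];t=C[n]["view"][:3,3];c=-R.T@t
    d=R.T@np.linalg.inv(C[n]["intrinsics"])@[*uv,1]
    return c+d*(z-c[2])/d[2]
def tf(x,y,a,P,z=0):
    c,s=np.cos(a),np.sin(a);P=np.atleast_2d(P)
    return np.c_[x+c*P[:,0]-s*P[:,1],y+s*P[:,0]+c*P[:,1],P[:,2]+z]
E
cat > m.py <<'E'
from geo import *
np.set_printoptions(precision=4,suppress=True)
T=manip.grab_frame("top");S=manip.grab_frame("scene")
# cork
h=cv2.cvtColor(T,cv2.COLOR_RGB2HSV)
mk=((h[...,0]>5)&(h[...,0]<22)&(h[...,1]>90)&(h[...,2]>130)).astype(np.uint8)
n,l,s,c=cv2.connectedComponentsWithStats(mk[200:260,150:215])
i=1+s[1:,4].argmax();print("cork",s[i],c[i]+[150,200]);print("cork xy",back("top",c[i]+[150,200],.005), "manual",back("top",(185,228.8),.005))
# spindle
def r(p):
    f=lambda P,n,o:(proj(n,tf(*p,P,.003))[0]-o)
    return np.r_[f((.147,0,.075),"top",(326.5,181.8)),f((0,0,.011),"top",(315.3,230.3)),f((.147,0,.075),"scene",(220.3,157.5)),f((.018,0,.1275),"scene",(262.9,141))]
o=least_squares(r,[.3,-.25,0]);print("spindle",o.x,o.fun)
# rolls
g=T[...,0].astype(int)
mk=((T.min(2)>125)).astype(np.uint8)
mk=cv2.morphologyEx(mk,cv2.MORPH_CLOSE,np.ones((5,5)))
n,l,s,c=cv2.connectedComponentsWithStats(mk[127:168,210:262])
for k in range(1,n): print(s[k],c[k])
i=l[142-127,238-210];v,u=np.nonzero(l==i);uv=np.c_[u+210,v+127]
ang=np.radians([180,190,200,215,240,260,270,280,290,310,340,355,0,10,20]);D=np.c_[np.cos(ang),np.sin(ang)]
sup=(uv@D.T).max(0)+.3
th=np.linspace(0,2*np.pi,90)
def roll(xc):return np.vstack([np.c_[0*th+xc+e,.042*np.cos(th),.042*np.sin(th)] for e in(-.015,.015)])
def rr(p):
    N=tf(*p,roll(-.0195),.105);F=tf(*p,roll(.0195),.105)
    a=(proj("top",np.r_[N,F])@D.T).max(0)-sup
    sN=proj("scene",N);sF=proj("scene",F)
    b=np.r_[sF[:,0].min()-186.5,sF[:,0].max()-199.6,sN[:,0].min()-202,sN[:,0].max()-215.5,sF[:,1].min()-175.6,sN[:,1].min()-175.6]
    return np.r_[a,b]
for a0 in(-.3,0,.3):
    o=least_squares(rr,[.55,-.05,a0],diff_step=1e-3,x_scale=[.01,.01,.1],loss="soft_l1");print("rack",o.x,o.cost,rr(o.x))
E
python3 m.py
```

```text
cork [  15    9   41   41 1325] [184.874  229.0521]
cork xy [0.4153 0.1416 0.005 ] manual [0.4161 0.1412 0.005 ]
spindle [ 0.3988 -0.2718 -0.2267] [ 0.2359  0.2847 -0.1188  0.4093  0.1713  0.7724 -0.7889  0.0816]
[0 0 5 2 7] [1.5714 0.2857]
[ 13   0  31  37 620] [28.5048 16.3339]
[17 31  5  3  8] [18.375 31.875]
[25 33  2  1  2] [25.5 33. ]
[38 37  2  2  3] [38.6667 37.3333]
rack [ 0.6565 -0.0359 -0.2161] 11.846594012832423 [ 0.4083 -0.0424  0.7363  0.7094  0.4155 -2.1378 -3.133  -3.4053 -2.3305
  0.999   1.3134  1.4248  0.5023 -1.4805 -0.1104 -1.0027  0.1866 -0.5121
 -0.5162  0.2262 -0.3414]
rack [ 0.6565 -0.0359 -0.2161] 11.846594012678763 [ 0.4083 -0.0424  0.7363  0.7094  0.4155 -2.1378 -3.133  -3.4053 -2.3305
  0.999   1.3134  1.4248  0.5023 -1.4805 -0.1104 -1.0027  0.1866 -0.5121
 -0.5162  0.2262 -0.3414]
rack [ 0.6565 -0.0359 -0.2161] 11.846594018247412 [ 0.4083 -0.0424  0.7363  0.7094  0.4155 -2.1378 -3.133  -3.4053 -2.3305
  0.999   1.3134  1.4248  0.5023 -1.4805 -0.1104 -1.0027  0.1866 -0.5121
 -0.5162  0.2262 -0.3414]
```

```bash
sed -i 's/\[180,190,200,215,240,260,270,280,290,310,340,355,0,10,20\]/[180,190,200,215,310,340,355,0]/' m.py; python3 m.py | grep -m1 rack
cat > rob.py <<'E'
import numpy as np
from plant import manip
from scipy.spatial.transform import Rotation as R
def pose(x,y,z,a,H=.108,xh=.018):
    "TCP pose holding the spindle with its origin at x,y,z and arm yaw a"
    q=(R.from_euler("z",a+np.pi)*R.from_euler("x",np.pi)).as_quat()
    return np.array([x+xh*np.cos(a),y+xh*np.sin(a),z+H]),np.r_[q[3],q[:3]]
def line(x,y,z,a,feed):
    p,q=pose(x,y,z,a); manip.line_to(p,feed=feed,orientation=q)
def stat(): print("t",manip.current_time(),"p",manip.current_position().round(4),"F",np.round(manip.current_wrist_force(),1),"w",round(float(manip.current_width()),4),"q",np.round(manip.current_qpos(),2))
E
python3 - <<'E'
from rob import *
import cv2
for s in [(.3988,-.2718,.003,-.2267),(.452,.0,.03,-.216),(.561,-.015,.03,-.216),(.561,-.015,.145,-.216),(.4155,.141,.005,-1.047),(.4155,.141,.145,-1.047)]:
    print(np.round(manip.solve_ik(*pose(*s)),2))
p,q=pose(.3988,-.2718,.003,-.2267)
manip.goto(p+[0,0,.13],q)
stat()
cv2.imwrite("pics/w1.png",cv2.resize(manip.grab_frame("wrist")[:,:,::-1],(768,576),interpolation=cv2.INTER_CUBIC))
E
```

```text
rack [ 0.6548 -0.0351 -0.2043] 2.080320686421511 [ 0.5699 -0.0063  0.9101  0.6844  0.4888  0.8639  1.0445  0.1507 -0.1817
[-0.7   0.01  1.64  0.    1.49 -2.04]
[-0.13 -0.07  1.66  0.    1.55 -1.48]
[-0.13  0.17  1.41  0.    1.56 -1.49]
[-0.13  0.15  1.21  0.    1.78 -1.49]
[ 0.16 -0.12  1.76  0.    1.5  -0.36]
[ 0.16 -0.16  1.52  0.    1.78 -0.36]
t 3.1917 p [ 0.4167 -0.2753  0.241 ] F [ 0.1 -0.2 -0.6] w 0.0939 q [-0.7  -0.03  1.42  0.    1.75 -2.04]
```

View pics/w1.png

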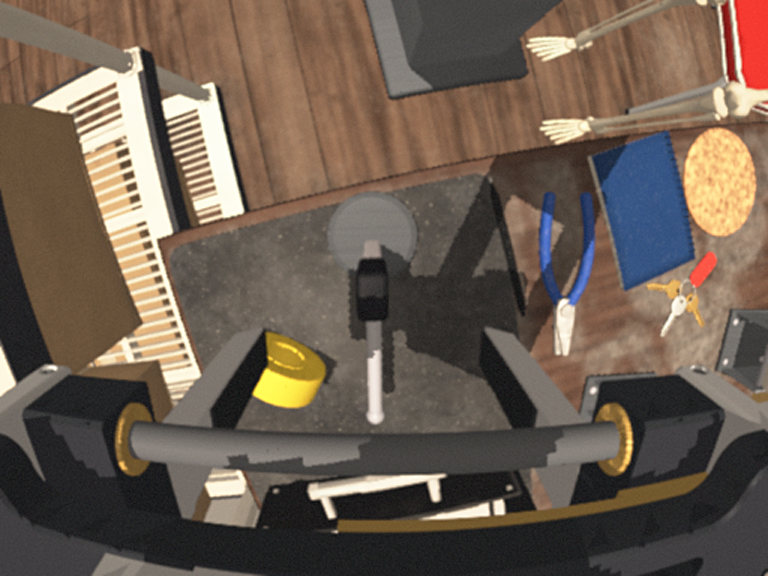

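The wrist picture shows the foot at (373,232), the handle at (372,288) and the ball at (375,415), all in line with the tool's middle. I'll check it along x, then grasp and lift.

```bash
python3 - <<'E'
from rob import *
c=manip.get_calibration("wrist");K=c["intrinsics"];M=c["mount"]
q=manip.current_eef_rot();Rt=R.from_quat([q[1],q[2],q[3],q[0]]).as_matrix();P=manip.current_position()
def wb(u,v,z):
    d=np.array([u/1.5-K[0,2],v/1.5-K[1,2]]);r=np.hypot(*d);t=r/K[0,0]
    ray=Rt@M[:3,:3]@np.r_[d/r*np.sin(t),np.cos(t)];o=P+Rt@M[:3,3]
    return o+ray*(z-o[2])/ray[2]
f=wb(373,232,.014);b=wb(375,415,.078)
print(f,b,np.linalg.norm((b-f)[:2]),np.arctan2(*(b-f)[1::-1]))
a=-.2267
p,qq=pose(.3988,-.2718,.003,a)
e=np.array([np.cos(a),np.sin(a)])
o1=(f[:2]+b[:2]-.147*e)/2; dx=(o1-[.3988,-.2718])@e; print("dx",dx)
if abs(dx)<.006: p[:2]+=e*dx*.5
manip.line_to(p+[0,0,.03],feed=.15,orientation=qq);manip.line_to(p,feed=.08);stat()
manip.grasp();stat()
manip.line_to(p+[0,0,.07],feed=.08);stat()
E
```

```text
[ 0.39532094 -0.27040393  0.014     ] [ 0.54417489 -0.30271027  0.078     ] 0.152319391178023 -0.21371929522264668
dx -0.0010505452233891999
t 4.5833 p [ 0.4156 -0.2756  0.1105] F [ 0.7 -0.3  0.6] w 0.0941 q [-0.7   0.01  1.64 -0.    1.49 -2.04]
t 5.7083 p [ 0.4157 -0.2758  0.1109] F [-0.9 -0.4 -0.4] w 0.0198 q [-0.7   0.01  1.64 -0.    1.49 -2.04]
t 6.7333 p [ 0.4155 -0.2755  0.1802] F [-0.3 -0.4 -5.7] w 0.0198 q [-0.7  -0.02  1.53 -0.    1.63 -2.04]
```

```bash
cat >> rob.py <<'E'
RK=(.6548,-.0351,-.2043)
def short(d,z,feed,dy=0):
    x,y,a=RK; line(x-d*np.cos(a)-dy*np.sin(a),y-d*np.sin(a)+dy*np.cos(a),z,a,feed)
E
python3 - <<'E'
from rob import *
import cv2
short(.215,.075,.15); short(.205,.030,.1);stat()
W=manip.grab_frame("wrist")[:,:,::-1];T=manip.grab_frame("top")[:,:,::-1];S=manip.grab_frame("scene")[:,:,::-1]
def crop(I,u,v,w=100,h=75):
    c=cv2.resize(I[v:v+h,u:u+w],(400,300),interpolation=cv2.INTER_CUBIC)
    for k in range(0,w,20): cv2.putText(c,str(u+k),(k*400//w,8),0,.3,(0,0,255))
    for k in range(0,h,15): cv2.putText(c,str(v+k),(0,k*300//h+4),0,.3,(0,0,255))
    return c
cv2.imwrite("pics/m2.png",np.vstack([np.hstack([crop(T,190,125),crop(W,0,0,512,384)]),np.hstack([crop(S,170,150),crop(W,190,190,140,105)])]))
E
```

```text
t 9.3833 p [0.4718 0.0027 0.1381] F [-0.4  0.6 -5.9] w 0.0197 q [-0.11 -0.06  1.66  0.    1.55 -1.48]
```

View pics/m2.png

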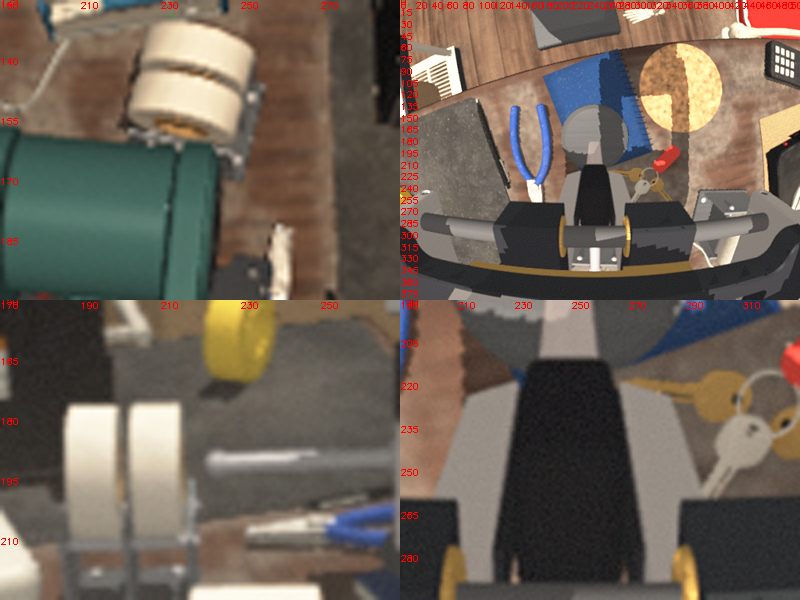

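In the scene view the ball is at about (223.7,190.2). The rolls span rows 176 to 209, and in the wrist view the arm is centred on the rack. I'll check the ball numerically, then insert in small steps under force watch.

```bash
python3 - <<'E'
from rob import *
from geo import proj,tf
x,y,a=RK
o=tf(x,y,a,[-.205+.147,0,.105]);print("ball exp",proj("scene",o),"obs 223.7 190.2")
e=proj("scene",o)[0]-[223.7,190.2]
assert np.hypot(*e)<2.5
for d in (.165,.15,.135,.12,.108,.098):
    short(d,.030,.06); F=np.array(manip.current_wrist_force());print(d,F.round(1))
    if np.hypot(F[0],F[1])>4: print("contact");break
stat()
import cv2
T=manip.grab_frame("top")[:,:,::-1];S=manip.grab_frame("scene")[:,:,::-1];W=manip.grab_frame("wrist")[:,:,::-1]
cr=lambda I,u,v,w,h:cv2.resize(I[v:v+h,u:u+w],(400,300),interpolation=cv2.INTER_CUBIC)
cv2.imwrite("pics/m3.png",np.hstack([cr(S,170,150,100,75),cr(W,150,200,200,150)]))
E
```

```text
ball exp [[224.33465544 191.43779739]] obs 223.7 190.2
0.165 [-0.9  0.5 -5.6]
0.15 [-0.7 -0.1 -5.5]
0.135 [-0.6  0.5 -4.5]
0.12 [-0.9  0.4 -5.1]
0.108 [ 0.6  0.7 -5.6]
0.098 [ 0.1  0.  -5.1]
t 12.2167 p [ 0.5767 -0.019   0.1379] F [ 0.1  0.  -5.1] w 0.0199 q [-0.13  0.17  1.41 -0.    1.56 -1.5 ]
```

View pics/m3.png

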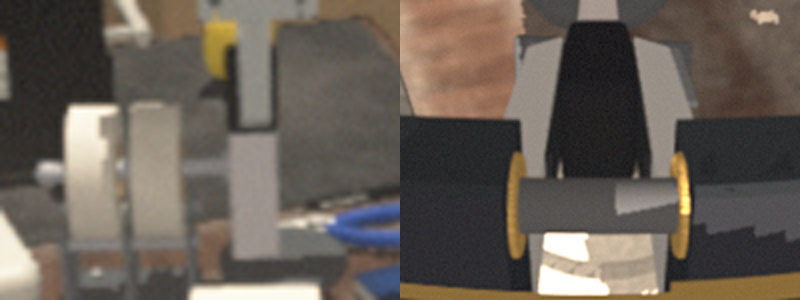

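The ball at (50,170) has come out beyond the far roll, so the arm passes through both. Lifting slowly.

```bash
python3 - <<'E'
from rob import *
import cv2
short(.098,.048,.04);stat()
short(.098,.080,.05);stat()
short(.098,.150,.10);stat()
manip.dwell(.2)
S=manip.grab_frame("scene")[:,:,::-1];W=manip.grab_frame("wrist")[:,:,::-1]
cr=lambda I,u,v,w,h:cv2.resize(I[v:v+h,u:u+w],(400,300),interpolation=cv2.INTER_CUBIC)
cv2.imwrite("pics/m4.png",np.hstack([cr(S,160,105,140,105),cr(W,150,200,200,150)]))
E
```

```text
t 12.9667 p [ 0.5764 -0.0189  0.156 ] F [-0.7  0.2 -6.6] w 0.0196 q [-0.13  0.16  1.39 -0.    1.59 -1.5 ]
t 13.7583 p [ 0.5763 -0.0188  0.1878] F [-0.9 -0.2 -6.8] w 0.02 q [-0.13  0.15  1.34  0.    1.66 -1.5 ]
t 14.6083 p [ 0.5761 -0.0188  0.2571] F [ 0.1  0.2 -6.4] w 0.0197 q [-0.13  0.14  1.21  0.    1.79 -1.5 ]
```

View pics/m4.png

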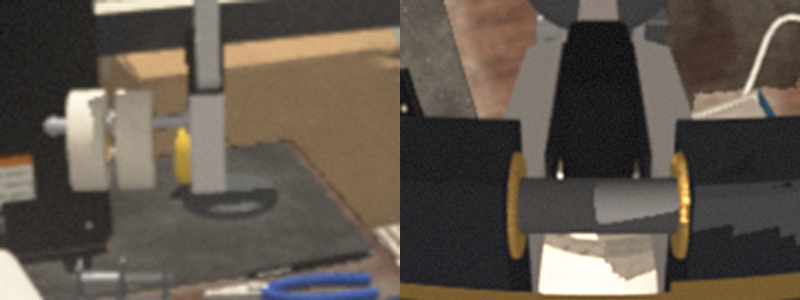

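Both rolls hang on the arm. Carrying them to the mat.

```bash
python3 - <<'E'
from rob import *
import cv2
short(.24,.150,.10)
m=(.4157,.1415);a=-1.047
line(*m,.150,a,.06);stat()
line(*m,.03,a,.08); line(*m,.010,a,.04);stat()
for z in np.arange(.008,.0019,-.001):
    line(*m,z,a,.02);manip.dwell(.1);F=np.array(manip.current_wrist_force());print(z,F.round(1))
    if F[2]>-3.: break
stat()
T=manip.grab_frame("top")[:,:,::-1];S=manip.grab_frame("scene")[:,:,::-1];W=manip.grab_frame("wrist")[:,:,::-1]
cr=lambda I,u,v,w,h:cv2.resize(I[v:v+h,u:u+w],(400,300),interpolation=cv2.INTER_CUBIC)
cv2.imwrite("pics/m5.png",np.vstack([np.hstack([cr(S,220,150,140,105),cr(W,0,0,512,384)]),np.hstack([cr(T,150,180,100,75),cr(W,190,60,160,120)])]))
E
```

```text
t 18.5667 p [0.4247 0.1257 0.258 ] F [ 0.6  0.4 -6.5] w 0.0197 q [ 0.16 -0.16  1.5  -0.    1.79 -0.36]
t 20.8667 p [0.4247 0.1259 0.1179] F [-0.   0.5 -5.4] w 0.0199 q [ 0.16 -0.12  1.75  0.    1.51 -0.36]
0.008 [-0.6  0.2 -6.1]
0.007 [-0.9  0.3 -5.5]
0.006 [-0.7 -0.9 -6.9]
0.005 [ 0.4  0.3 -5. ]
0.004 [-3.2 -0.6  2.8]
t 22.6167 p [0.4247 0.1259 0.113 ] F [-3.2 -0.6  2.8] w 0.0202 q [ 0.16 -0.12  1.76 -0.    1.5  -0.36]
```

View pics/m5.png

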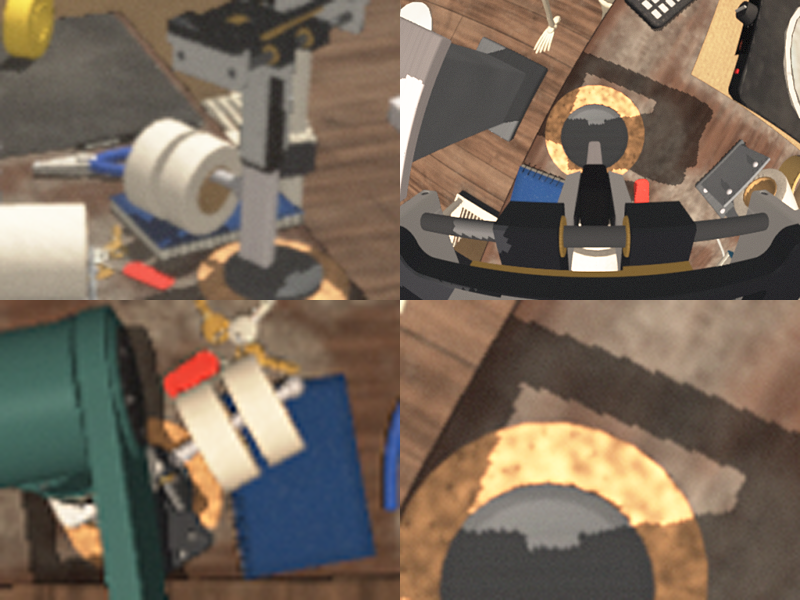

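Both rolls are on the arm, clear of the notebook, and the foot looks centred sideways on the mat. I'll check the radial centring numerically from the rear rims: mat row 108.8, foot row 134.

```bash
python3 - <<'E'
from rob import *
c=manip.get_calibration("wrist");K=c["intrinsics"];M=c["mount"]
q=manip.current_eef_rot();Rt=R.from_quat([q[1],q[2],q[3],q[0]]).as_matrix();P=manip.current_position()
def wp(X):
    p=M[:3,:3].T@(Rt.T@(X-P)-M[:3,3]);r=np.hypot(p[0],p[1]);t=np.arctan2(r,p[2])
    return K[:2,2]+K[0,0]*t*p[:2]/r
th=np.linspace(0,6.28,200)
for n,r,z in(("mat",.064,.005),("foot",.042,.016)):
    uv=np.array([wp(np.array([.4157+r*np.cos(t),.1415+r*np.sin(t),z])) for t in th])
    print(n,uv.min(0).round(1),uv.max(0).round(1))
print("obs mat u",146*1.28,244*1.28,"top 108.8; foot u",160*1.28,230*1.28,"top 134")
E
```

```text
mat [185.2 108.3] [313.3 234. ]
foot [205.3 131.6] [293.3 217.8]
obs mat u 186.88 312.32 top 108.8; foot u 204.8 294.40000000000003 top 134
```

Centred within 2 mm. Releasing and backing off straight up.

```bash
python3 - <<'E'
from rob import *
import cv2
line(.4157,.1415,.0045,-1.047,.02);manip.dwell(.2);stat()
manip.gripper_open();manip.dwell(.3)
p=np.array(manip.current_position());manip.line_to(p+[0,0,.06],feed=.06);manip.line_to(p+[0,0,.2],feed=.12);manip.dwell(.5);stat()
S=manip.grab_frame("scene")[:,:,::-1];W=manip.grab_frame("wrist")[:,:,::-1]
cr=lambda I,u,v,w,h:cv2.resize(I[v:v+h,u:u+w],(400,300),interpolation=cv2.INTER_CUBIC)
cv2.imwrite("pics/m6.png",np.hstack([cr(S,220,150,140,105),cr(W,90,60,320,240)]))
E
```

```text
t 23.2167 p [0.4248 0.1259 0.1129] F [-3.5 -1.   5.8] w 0.0199 q [ 0.16 -0.12  1.76 -0.    1.5  -0.36]
t 27.6917 p [0.4247 0.1259 0.3125] F [-0.5 -0.2 -0.4] w 0.0937 q [ 0.16 -0.15  1.39 -0.    1.9  -0.36]
```

View pics/m6.png

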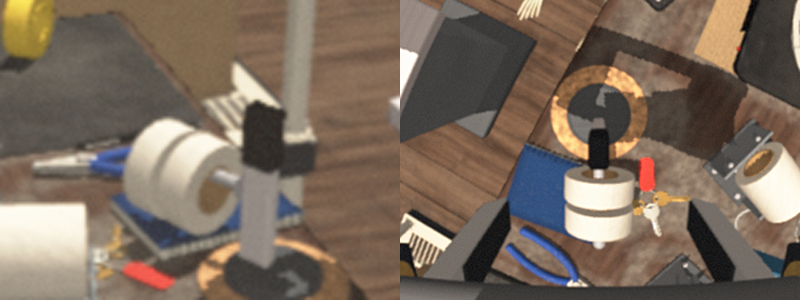

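The stand is upright in the middle of the mat with both rolls on its arm, and the gripper is clear. Handing in.

```bash
python3 -c "
from plant import manip
print(manip.sign_off())"
```

```text
the job is handed in; nothing more can be done
None
```

The job is handed in: the spindle stand is upright within about 2 mm of the middle of the cork mat, both narrow rolls hang on its arm, and the gripper is open and clear, at about 28 s on the robot's clock.

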